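# Fit the sight glass and screw its ring down

### The arm

A 7-joint arm with a two-finger parallel gripper is mounted at the origin on the work surface. World frame = base frame: x ahead of the robot, y to its left, z up, the work surface at z = 0. Lengths are in mm, angles in degrees, forces in N, time in s.
With the tool pointing down it reaches from about 400 to 750 mm from the base axis. Payload 19.5 kg.
Tool frame: the origin (TCP) lies between the finger pads; the fingertips stand 11 mm ahead of it and the grasp point (between the pads) lies 8 mm behind it; z points along the fingers, y is the line along which they close (so a half turn about z gives the same grasp; the last joint's range is limited). The gripper opens to 85 mm and grips with 20 to 120 N. Pads are 22 mm wide; open, the fingers measure 114 mm over their backs; the gripper's body (76 mm by 85 mm) begins 54 mm behind the grasp point. The pads swing forward as they close: fully open they stand 13 mm farther back than shut.
Start: joints at [63.902, 40.479, -1.581, 85.061, 1.261, 54.483, -4.326], TCP at [231.193, -526.447, 242.268] pointing down, gripper open.
Joint ranges: [-155.06, 155.06], [-18.47, 123.98], [-90, 86.84], [0, 140.48], [-83.41, 263.41], [0, 116], [-161.91, 161.91]. Speed limits (degrees/s): [108.29, 108.29, 147.25, 147.25, 172.46, 172.46, 172.46].

### API

Orientations are given as [roll, pitch, yaw] about the fixed x, y, z axes, in that order (R = Rz(yaw) Ry(pitch) Rx(roll)).
In Python, from rig import bot, cams, ticket gives the robot as it stands.
- The arm moves only by the tool send_rows, never from a script. Its argument "series" is a list of rows, each an object of numbers: "hand": the finger opening in cm, from 0 to 8.54; "tx", "ty", "tz": the shift along the tool's x, y, z in cm; "ax", "ay", "az": the turn, a rotation vector about the tool's x, y, z in degrees. A call has exactly 10 rows; each row shifts and turns the commanded pose from where the row before left it, along the tool's axes as they then stand; what a row does not reach is not made up. A row lasts 1/8 s, in which the tool goes at most 62.5 mm and 10.7 degrees, less where a joint would pass 70% of its speed; a pose out of reach is approached as far as the arm can. A call is refused whole if a number of a shift passes 6.25 or a number of a turn 10.7, either way. A call with a gripper value outside its range is refused whole. The fingers move at their own pace and stop on an object; "newtons" is the grip in N (left out, the last holds). Time passes only in rows, so rows that do not move let the fingers close, or fill a call up. It gives the time, the measured TCP pose, the force, the opening and the grip force at its end, in the units of the state.
- bot.observe(): the state, without advancing time (a new reading comes with each control period).
- cams.capture(name): name is "scene" or "top" or "wrist"; returns a dict with "frame" (480x640x3 uint8, blue, green, red), "z_map" (480x640 float32, mm along the optical axis (not along the pixel's ray), 0 where there is no reading), "K" (3x3 intrinsics, pixels), "camera_from_world" (4x4, takes a point from world to camera coordinates); the wrist camera has in their place "T_tool_cam" (4x4, takes a point from camera to tool coordinates, whose origin is the TCP and whose axes are the flange's). Camera axes: x right, y up, looking along -z (the intrinsics and any distortion apply to the point x, -y, -z); pixel columns grow to the right and rows downward; lengths in mm; the calibration is good to about 2 mm. A picture is of the moment at which its call begins: read the wrist's pose just before it.
- ticket.finish_job(): hands the job in; it is judged then, once.
The state is a dict: "clock": time; "qpos": joint angles; "joint_vel": joint speeds; "tau": joint torques, N m; "position": TCP position; "eef_rot": TCP orientation; "wrist_force": force on the tool from outside, world axes, zero at the start; "moment": the same for the moment, N m; "width": finger opening in mm; "grip_force": force on a finger pad.
Only numpy, scipy, OpenCV 4.12 (cv2) and the standard library are available. Lean on these libraries where they do the work, as an engineer would, in place of code of your own. Each camera call takes 0.05 s, during which the arm holds its last target. There are 200 camera calls.

### The job

Put the large glass disc into the open pocket at the top of the clamped steel fitting so that it lies flat on the gasket, then put the knurled ring, lip up as it stands, over the neck and screw it down clockwise until it is snug on the glass. Hand-snug only: the glass must be held firmly, but forcing the ring cracks it. Let go of everything and leave the other parts where they lie.

Things in the scene. Friction and masses are not known exactly. Their poses are not given: they have to be found in the camera images.
- port: Steel sight-glass fitting clamped on a flat aluminium plate, all fixed. Origin: under the plate on the neck's axis, z up. Plate 12 mm thick; flange 90 mm wide; upright neck with a coarse outside right-hand thread, 49 mm over crests, rim 62 mm above the origin. Strap clamps by the flange are lower than 40 mm.
- seat (a point): Centre of the pocket's floor (top of a rubber gasket), on the neck's axis, 7 mm below the rim; z up. The pocket in the neck's top is 36 mm wide with a small chamfer. The gasket yields about 1 mm per 80 N.
- glass: The glass to fit: clear glass disc 34 mm across, 10 mm thick, lying flat on a black rubber pad 6 mm thick. Origin: centre of its underside, z up. Seated, it stands 3 mm proud of the neck's rim.
- ring: Steel knurled screw ring, 60 mm wide, 18 mm high, standing lip up. Origin: centre of its underside, z up. Lip (26 mm hole) underside 13 mm above the origin. Three-start right-hand thread, 18 mm per turn: set on the neck level at any yaw; if it lies crooked, turn back till it drops level. Snug after 0.8 to 3.3 rad clockwise, at about 0.5 N m; a light 20 N grip slips before it can force it.
- bush: Bystander: plain steel tube 36 mm across, 42 mm high, standing on the far end of the fitting's plate. Origin: centre of its underside.
- small_disc: Bystander: smaller glass disc, 24 mm across, 6 mm thick, on the same pad as the glass. Origin: centre of its underside.
- spacer: Bystander: flat plain steel ring, 72 mm across, 9 mm high, on the bench. Origin: centre of its underside.
- marker: Bystander: black and white marker pen, 125 mm long, lying on the bench along its x axis. Origin: under its middle.
- spanner: Bystander: dark steel hook spanner, about 200 mm long, 6 mm thick, flat on the bench. Origin: under its handle's front part, x along the handle.
- flask: Bystander: clear plastic bottle with a blue cap, 60 mm across, 150 mm high. Origin: centre of its underside.
- carton: Bystander: closed cardboard box 120 x 90 x 60 mm. Origin: centre of its underside.
Mind the look-alikes: they are no part of the job. Leave any blue look-alike of the glass alone.

How it is judged (in metres and radians):
On the way:
1. the glass lies flat on the gasket in the pocket, let go (horizontal distance between glass and seat below 0.002 m and z of glass in the frame of seat below 0.001 m and angle between glass's own z axis and vertical below 0.05 rad and contact force between glass and the fingers below 0.1 N), for 0.2 s.
At the end, for the whole second after the job is handed in: The glass lies in the pocket within 2 mm of its axis, its underside no more than 1 mm above the relaxed gasket, level within 0.05 rad; the ring is on the neck (within 3 mm, level within 0.04 rad), at rest, and presses the glass with 15 to 100 N (horizontal distance between glass and seat below 0.002 m and z of glass in the frame of seat below 0.001 m and angle between glass's own z axis and vertical below 0.05 rad and horizontal distance between ring and seat below 0.003 m and angle between ring's own z axis and vertical below 0.04 rad and contact force between ring and glass above 15 N and linear speed of ring below 0.01 m/s and contact force between ring and the fingers below 0.1 N); the robot touches nothing.
It fails at once if the ring presses on the glass with more than 100 N (it cracks) (contact force between ring and glass above 100 N).
It fails at once if a bystander is moved by more than 20 mm (distance of any of bush, small_disc, spacer, marker, spanner, flask, carton from where it was at the start of the episode above 0.02 m).
It also fails if it takes over 72 s, if anything falls off the work surface, if the arm or the gripper's body presses on something with over 40 N, if the wrist force passes 120 N, or if a joint passes its speed limit or range.

## Working session

There is one attempt and no reset: what is moved stays moved. The work goes in short steps, Python scripts to look and compute and a tool call to move; the robot and the scene stay as the last step left them, time stands still between calls to the robot, and variables do not carry over. Pictures are saved under pics/ and viewed, at most 10 in all, crops included, and the job is handed in when it is done.

Besides the shell and the picture viewer there is one more tool, called after "Call:" in YAML: its name, and indented under it one key for each argument. send_rows: Moves the arm, as the interface text tells. Its arguments: {"type":"object","properties":{"series":{"type":"array","items":{"type":"object","properties":{"hand":{"type":"number"},"tx":{"type":"number"},"ty":{"type":"number"},"tz":{"type":"number"},"ax":{"type":"number"},"ay":{"type":"number"},"az":{"type":"number"}}}},"newtons":{"type":"number"}},"required":["series"]}

```bash
mkdir -p pics; ls
python3 - <<'E'
from rig import bot,cams
import cv2,numpy as np
print(bot.observe())
for n in ("scene","top"):
    c=cams.capture(n); cv2.imwrite(f"pics/{n}0.png",c["frame"]); np.savez(f"{n}0.npz",**c)
    print(n,c["K"].round(1).tolist(),np.array(c["camera_from_world"]).round(3).tolist(),c.keys())
E
```

```text
pics
{'clock': 0.0, 'qpos': array([63.90174149, 40.51293342, -1.5824676 , 85.08461502,  1.26187857,
       54.48255055, -4.32681429]), 'joint_vel': array([ 0.0129406 , -0.07167867, -0.08361343, -0.01000007, -0.03927102,
        0.02964108, -0.01163341]), 'tau': array([ 2.40961119e-03, -8.83213735e+01,  1.23584926e+00, -2.36161584e+01,
        1.71735085e-02,  6.69834466e-03, -1.90837405e-06]), 'position': array([ 231.09495882, -526.23779576,  241.83650029]), 'eef_rot': array([-1.79937346e+02,  3.06971409e-03,  2.37089537e+01]), 'wrist_force': array([ 0.31928395, -0.27490275,  0.05976559]), 'moment': array([-0.03423116,  0.03655372, -0.02133622]), 'grip_force': 0.0, 'width': 85.26610995274956}
scene [[546.1, 0.0, 320.8], [0.0, 546.1, 240.4], [0.0, 0.0, 1.0]] [[-0.792, 0.61, 0.007, 426.327], [-0.356, -0.472, 0.807, 162.314], [0.496, 0.636, 0.591, -1619.061], [0.0, 0.0, 0.0, 1.0]] dict_keys(['frame', 'z_map', 'K', 'camera_from_world'])
top [[465.0, 0.0, 318.2], [0.0, 465.0, 238.0], [0.0, 0.0, 1.0]] [[0.005, -1.0, -0.003, 9.223], [0.974, 0.004, 0.227, -546.595], [-0.227, -0.004, 0.974, -952.279], [0.0, 0.0, 0.0, 1.0]] dict_keys(['frame', 'z_map', 'K', 'camera_from_world'])
```

View pics/top0.png

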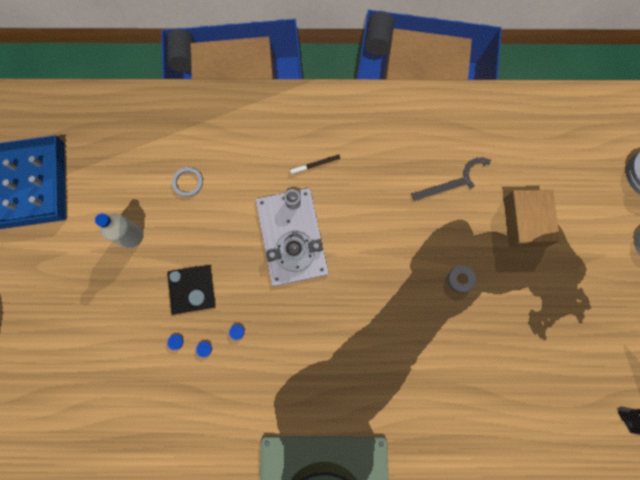

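View pics/scene0.png

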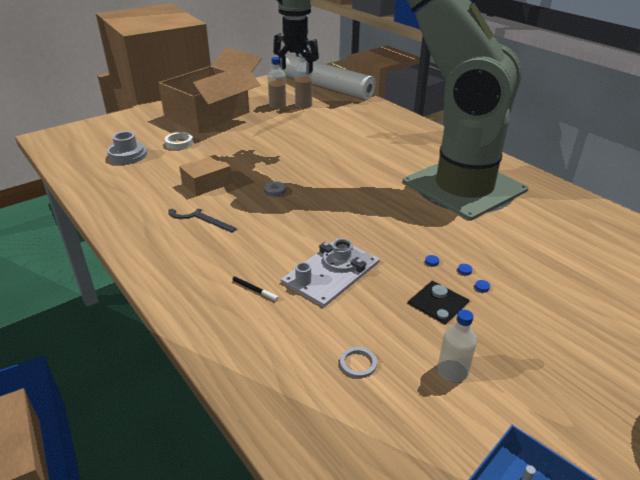

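The top view shows the large clear disc on the black pad at (196,297). Lookalikes for it are the small clear disc (175,276) and the blue discs (176,341), (204,348) and (237,331). The knurled ring is at (461,278), with the flat spacer (187,181) as its lookalike. The neck is at (294,247) and the bush at (292,197). I choose the disc at (196,297) and the ring at (461,278).

```bash
cat > h.py <<'E'
import numpy as np,cv2
def cam(c):
    T=np.array(c["camera_from_world"]);return np.array(c["K"]),T
def ray(K,T,u,v,z):
    "pixel -> world point on plane z"
    d=np.array([(u-K[0,2])/K[0,0],-(v-K[1,2])/K[1,1],-1.]);R=T[:3,:3]
    o=-R.T@T[:3,3];w=R.T@d
    return o+w*(z-o[2])/w[2]
def cloud(c,T):
    K=np.array(c["K"]);Z=c["z_map"];v,u=np.mgrid[:480,:640]
    P=np.stack([(u-K[0,2])/K[0,0]*Z,-(v-K[1,2])/K[1,1]*Z,-Z],-1)
    W=(P-T[:3,3])@T[:3,:3];W[Z<=0]=np.nan
    return W
def wristT(bot,c):
    from scipy.spatial.transform import Rotation as R
    s=bot.observe();M=np.eye(4);M[:3,:3]=R.from_euler('xyz',s["eef_rot"],degrees=True).as_matrix();M[:3,3]=s["position"]
    return np.linalg.inv(M@np.array(c["T_tool_cam"]))
E
python3 - <<'E'
from h import *
c=np.load("top0.npz");K,T=cam(c);W=cloud(c,T)
for n,u,v,z in [("glass",196,297,16),("small",175,276,12),("ring",461,278,18),("neck",294,247,62),("bush",292,197,42),("flask",104,220,150)]:
    print(n,ray(K,T,u,v,z).round(),W[v-4:v+5:4,u-4:u+5:4,2].round(0).tolist())
R=lambda x,y,r:(abs(W[...,0]-x)<r)&(abs(W[...,1]-y)<r)
for n,(u,v,z),lo,hi in [("ring",(461,278,18),10,30),("neck",(294,247,62),50,75),("bush",(292,197,42),33,60)]:
    p=ray(K,T,u,v,z);m=R(p[0],p[1],50)&(W[...,2]>lo)&(W[...,2]<hi);q=W[m]
    print(n,m.sum(),q.min(0).round(1),q.max(0).round(1),q.mean(0).round(1))
im=cv2.resize(c["frame"][150:370,150:350],None,fx=3,fy=2.7);im=c["frame"][220:320,150:250]
a=cv2.resize(im,(400,400),interpolation=cv2.INTER_CUBIC);b=cv2.resize(c["frame"][228:328,410:510],(400,400),interpolation=cv2.INTER_CUBIC)
cv2.imwrite("pics/crop.png",np.hstack([a,b]))
E
```

```text
glass [422. 283.  16.] [[16.0, 15.0, 16.0], [16.0, 17.0, 13.0], [16.0, 19.0, 15.0]]
small [469. 334.  12.] [[5.0, 15.0, 11.0], [13.0, 12.0, 9.0], [6.0, 12.0, 2.0]]
ring [ 467. -308.   18.] [[18.0, 2.0, 3.0], [1.0, 4.0, -1.0], [22.0, 2.0, -1.0]]
neck [526.  64.  62.] [[55.0, 46.0, 54.0], [25.0, 12.0, 19.0], [13.0, 8.0, 57.0]]
bush [647.  72.  42.] [[46.0, 33.0, 43.0], [23.0, 12.0, 10.0], [54.0, 15.0, 51.0]]
flask [561. 443. 150.] [[151.0, 149.0, 146.0], [148.0, 148.0, 148.0], [149.0, 149.0, 139.0]]
ring 488 [ 437.4 -339.8   10.6] [ 496.3 -280.2   24.8] [ 466.2 -309.5   18.1]
neck 310 [502.   42.5  50.2] [550.8  89.   65.4] [526.1  65.6  57.6]
bush 161 [626.9  53.7  33.1] [662.4  89.5  58.7] [643.3  71.1  48.6]
```

View pics/crop.png

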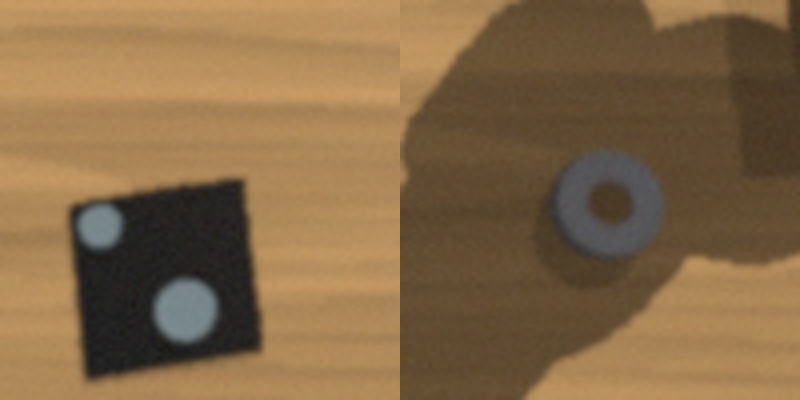

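The crop confirms both choices. The large clear disc is clearly bigger than its neighbour on the pad, and the ring has a narrow hole and wide lip, unlike the spacer. Next I swing towards the port.

Call:
send_rows:
  series:
    - {"tx":6.1,"ty":-0.4,"az":-6.1,"hand":8.5}
    - {"tx":6.1,"ty":-0.4,"az":-6.1}
    - {"tx":6.1,"ty":-0.4,"az":-6.1}
    - {"tx":6.1,"ty":-0.4,"az":-6.1}
    - {"tx":6.1,"ty":-0.4,"az":-6.1}
    - {"tx":6.1,"ty":-0.4,"az":-6.1}
    - {"tx":6.1,"ty":-0.4,"az":-6.1}
    - {"tx":6.1,"ty":-0.4,"az":-6.1}
    - {"tx":6.1,"ty":-0.4,"az":-6.1}
    - {"tx":6.1,"ty":-0.4,"az":-6.1}

```text
validation failed for argument at $.se...
```

```bash
cat >> h.py <<'E'
def snap(bot,cams,name):
    s=bot.observe()
    from scipy.spatial.transform import Rotation as R
    M=np.eye(4);M[:3,:3]=R.from_euler('xyz',s["eef_rot"],degrees=True).as_matrix();M[:3,3]=s["position"]
    c=cams.capture("wrist");T=np.linalg.inv(M@np.array(c["T_tool_cam"]))
    cv2.imwrite(f"pics/{name}.png",c["frame"]);np.savez(f"{name}.npz",T=T,**c)
    print("t",round(s["clock"],2),"pos",s["position"].round(1),"rot",s["eef_rot"].round(2),"q",s["qpos"].round(0),"F",s["wrist_force"].round(1),"w",round(s["width"],1))
    return c,T,s
def proj(K,T,p):
    q=T[:3,:3]@np.array(p)+T[:3,3];return K[0,2]+K[0,0]*q[0]/-q[2],K[1,2]+K[1,1]*-q[1]/-q[2]
def delta(s,p,yaw=None):
    "world displacement to p in tool axes, cm"
    from scipy.spatial.transform import Rotation as R
    M=R.from_euler('xyz',s["eef_rot"],degrees=True).as_matrix()
    return (M.T@(np.array(p)-s["position"])/10).round(2)
E
python3 - <<'E'
from h import *
from rig import bot,cams
c,T,s=snap(bot,cams,"w1")
print(c["T_tool_cam"].round(3).tolist(),c["K"].round(1).tolist())
K=c["K"]
for p in [(526,65,62),(422,283,16)]: print(proj(K,T,p),delta(s,p))
E
```

```text
t 0.1 pos [ 231.1 -526.3  241.9] rot [-179.94    0.     23.71] q [64. 41. -2. 85.  1. 54. -4.] F [-0.2  0.1  0.2] w 85.2
[[-0.0, 0.953, 0.302, 76.89], [1.0, -0.0, 0.001, -0.179], [0.001, 0.302, -0.953, -131.47], [0.0, 0.0, 0.0, 1.0]] [[406.6, 0.0, 317.8], [0.0, 406.6, 249.7], [0.0, 0.0, 1.0]]
(np.float64(-708.9728593428916), np.float64(-978.0693424877895)) [ 50.77 -42.26  18.03]
(np.float64(-944.6427282807798), np.float64(-723.7793418854675)) [ 50.02 -66.4   22.65]
```

Call:
send_rows:
  series:
    - {"hand":8.5,"tx":6.1,"ty":-0.4,"tz":0,"ax":0,"ay":0,"az":-6.1}
    - {"hand":8.5,"tx":6.1,"ty":-0.4,"tz":0,"ax":0,"ay":0,"az":-6.1}
    - {"hand":8.5,"tx":6.1,"ty":-0.4,"tz":0,"ax":0,"ay":0,"az":-6.1}
    - {"hand":8.5,"tx":6.1,"ty":-0.4,"tz":0,"ax":0,"ay":0,"az":-6.1}
    - {"hand":8.5,"tx":6.1,"ty":-0.4,"tz":0,"ax":0,"ay":0,"az":-6.1}
    - {"hand":8.5,"tx":6.1,"ty":-0.4,"tz":0,"ax":0,"ay":0,"az":-6.1}
    - {"hand":8.5,"tx":6.1,"ty":-0.4,"tz":0,"ax":0,"ay":0,"az":-6.1}
    - {"hand":8.5,"tx":6.1,"ty":-0.4,"tz":0,"ax":0,"ay":0,"az":-6.1}
    - {"hand":8.5,"tx":6.1,"ty":-0.4,"tz":0,"ax":0,"ay":0,"az":-6.1}
    - {"hand":8.5,"tx":6.1,"ty":-0.4,"tz":0,"ax":0,"ay":0,"az":-6.1}

```text
clock: 1.4
position: [566.7, -47.4, 242.1]
eef_rot: [-180.0, -0.0, 84.9]
wrist_force: [1.0, 0.2, 0.2]
width: 85.1
grip_force: 0.0
```

Run:
```python
from h import *
from rig import bot,cams
c,T,s=snap(bot,cams,"w1");K=c["K"]
for p in [(526,65,62),(422,283,16)]: print(proj(K,T,p),delta(s,p))
```

```text
t 1.4 pos [566.7 -47.4 242.1] rot [-1.7999e+02 -1.0000e-02  8.4900e+01] q [  9.  40. -14.  86.  11.  55. -14.] F [1.  0.2 0.2] w 85.1
(np.float64(247.31638090838663), np.float64(75.09208165459972)) [10.83 -5.05 18.01]
(np.float64(56.63148938438286), np.float64(-257.562131370134)) [ 31.62 -17.34  22.61]
```

Call:
send_rows:
  series:
    - {"hand":8.5,"tx":4,"ty":-2,"tz":1,"ax":0,"ay":0,"az":0}
    - {"hand":8.5,"tx":4,"ty":-2,"tz":1,"ax":0,"ay":0,"az":0}
    - {"hand":8.5,"tx":2.8,"ty":-1,"tz":1,"ax":0,"ay":0,"az":0}
    - {"hand":8.5,"tx":0,"ty":0,"tz":1,"ax":0,"ay":0,"az":0}
    - {"hand":8.5,"tx":0,"ty":0,"tz":0,"ax":0,"ay":0,"az":0}
    - {"hand":8.5,"tx":0,"ty":0,"tz":0,"ax":0,"ay":0,"az":0}
    - {"hand":8.5,"tx":0,"ty":0,"tz":0,"ax":0,"ay":0,"az":0}
    - {"hand":8.5,"tx":0,"ty":0,"tz":0,"ax":0,"ay":0,"az":0}
    - {"hand":8.5,"tx":0,"ty":0,"tz":0,"ax":0,"ay":0,"az":0}
    - {"hand":8.5,"tx":0,"ty":0,"tz":0,"ax":0,"ay":0,"az":0}

```text
clock: 2.7
position: [526.6, 62.8, 202.3]
eef_rot: [180.0, -0.0, 84.7]
wrist_force: [0.6, -0.5, 0.3]
width: 85.2
grip_force: 0.0
```

Run:
```python
from h import *
from rig import bot,cams
c,T,s=snap(bot,cams,"w2");K=c["K"]
for p in [(526,65,62),(526,65,55)]: print(proj(K,T,p),delta(s,p))
```

```text
t 2.7 pos [526.6  62.8 202.3] rot [180.   -0.   84.7] q [ -3.  40. -13.  97.  12.  44. -27.] F [ 0.6 -0.5  0.3] w 85.2
(np.float64(317.4695306999198), np.float64(234.75841797579128)) [ 0.21 -0.08 14.03]
(np.float64(317.4850798288778), np.float64(232.1305771823298)) [ 0.21 -0.08 14.73]
```

View pics/w2.png

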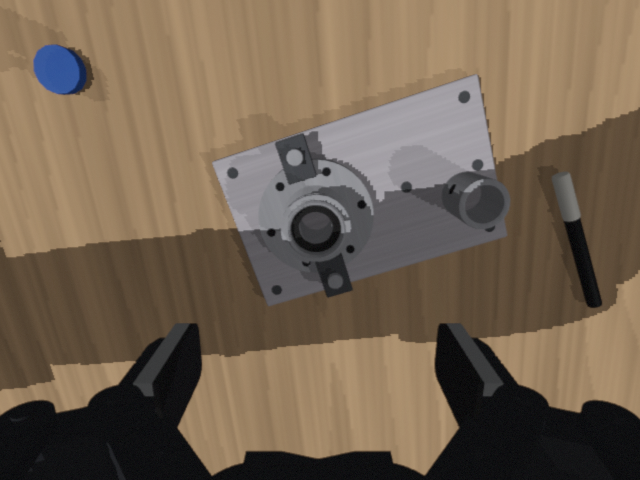

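The neck's mouth is at (317,226), with the dark gasket ring inside it; the bush is at (480,200). I'll fit the centre from edges and from depth.

```bash
cat >> h.py <<'E'
def rect(img,K,T,cx,cy,z,half=30,s=8):
    "orthorectify plane z around (cx,cy): column=x, row=y, s px per mm"
    n=2*half*s;g=np.array([[0,0],[n,0],[n,n],[0,n]],np.float32)
    src=np.float32([proj(K,T,(cx-half+a/s,cy-half+b/s,z)) for a,b in g])
    return cv2.warpPerspective(img,cv2.getPerspectiveTransform(src,g),(n,n),flags=cv2.INTER_CUBIC)
def ringfit(img,K,T,cx,cy,z,r,search=8,step=.25,half=None,band=0.0):
    "centre of circle radius r on plane z with the strongest consistent radial gradient"
    half=half or r+search+5;s=8
    g=cv2.GaussianBlur(rect(cv2.cvtColor(img,cv2.COLOR_BGR2GRAY),K,T,cx,cy,z,half,s).astype(np.float32),(0,0),3)
    th=np.linspace(0,2*np.pi,180,endpoint=False);best=[]
    gx=cv2.Sobel(g,cv2.CV_32F,1,0);gy=cv2.Sobel(g,cv2.CV_32F,0,1)
    for dx in np.arange(-search,search+.1,step):
        for dy in np.arange(-search,search+.1,step):
            px=((half+dx+r*np.cos(th))*s).astype(int);py=((half+dy+r*np.sin(th))*s).astype(int)
            v=gx[py,px]*np.cos(th)+gy[py,px]*np.sin(th)
            best.append((np.mean(np.tanh(v/40)),cx+dx,cy+dy))
    return max(best),min(best)
E
python3 - <<'E'
from h import *
c=np.load("w2.npz");K=c["K"];T=c["T"];W=cloud(c,T)
d=np.hypot(W[...,0]-526,W[...,1]-65)
m=(d<32)&(abs(W[...,2]-62)<3);q=W[m];print(m.sum(),q.mean(0).round(2),q[:,2].std().round(2))
def f(q):
    A=np.c_[2*q[:,:2],np.ones(len(q))];s=np.linalg.lstsq(A,(q[:,:2]**2).sum(1),rcond=None)[0];return s[:2].round(2),np.sqrt(s[2]+s[:2]@s[:2]).round(2)
print(f(q))
for z,r in ((62,18),(62,24.5),(55,18),(55,13)): print(z,r,[np.round(b,2) for b in ringfit(c["frame"],K,T,526,65,z,r)])
a=rect(c["frame"],K,T,526,65,62,32,9)
b=rect(c["frame"],K,T,526,65,55,32,9)
for im in(a,): 
    for r in (18,24.5): cv2.circle(im,(288,288),int(r*9),(0,0,255),1)
cv2.imwrite("pics/r2.png",a)
E
```

```text
1103 [524.47  68.68  60.79] 0.93
(array([524.54,  68.39]), np.float64(20.51))
62 18 [array([  0.55, 524.75,  68.5 ]), array([-1.7000e-01,  5.3125e+02,  7.2750e+01])]Traceback (most recent call last):
  File "<stdin>", line 8, in <module>
  File "h.py", line 41, in ringfit
    g=cv2.GaussianBlur(rect(cv2.cvtColor(img,cv2.COLOR_BGR2GRAY),K,T,cx,cy,z,half,s).astype(np.float32),(0,0),3)
                       ~~~~^^^^^^^^^^^^^^^^^^^^^^^^^^^^^^^^^^^^^^^^^^^^^^^^^^^^^^^^^
  File "h.py", line 37, in rect
    return cv2.warpPerspective(img,cv2.getPerspectiveTransform(src,g),(n,n),flags=cv2.INTER_CUBIC)
           ~~~~~~~~~~~~~~~~~~~^^^^^^^^^^^^^^^^^^^^^^^^^^^^^^^^^^^^^^^^^^^^^^^^^^^^^^^^^^^^^^^^^^^^
cv2.error: OpenCV(4.12.0) :-1: error: (-5:Bad argument) in function 'warpPerspective'
> Overload resolution failed:
>  - Can't parse 'dsize'. Sequence item with index 0 has a wrong type
>  - Can't parse 'dsize'. Sequence item with index 0 has a wrong type
```

Call:
send_rows:
  series:
    - {"hand":8.5,"tx":4.2,"ty":-2.5,"tz":0.9,"ax":0,"ay":0,"az":0}
    - {"hand":8.5,"tx":4.2,"ty":-2.5,"tz":0.9,"ax":0,"ay":0,"az":0}
    - {"hand":8.5,"tx":4.2,"ty":-2.5,"tz":0.9,"ax":0,"ay":0,"az":0}
    - {"hand":8.5,"tx":4.2,"ty":-2.5,"tz":0.9,"ax":0,"ay":0,"az":0}
    - {"hand":8.5,"tx":4.2,"ty":-2.5,"tz":0.9,"ax":0,"ay":0,"az":0}
    - {"hand":8.5,"tx":0,"ty":0,"tz":0,"ax":0,"ay":0,"az":0}
    - {"hand":8.5,"tx":0,"ty":0,"tz":0,"ax":0,"ay":0,"az":0}
    - {"hand":8.5,"tx":0,"ty":0,"tz":0,"ax":0,"ay":0,"az":0}
    - {"hand":8.5,"tx":0,"ty":0,"tz":0,"ax":0,"ay":0,"az":0}
    - {"hand":8.5,"tx":0,"ty":0,"tz":0,"ax":0,"ay":0,"az":0}

```text
clock: 4.0
position: [421.7, 283.2, 157.4]
eef_rot: [180.0, -0.0, 84.7]
wrist_force: [0.9, -0.3, -0.5]
width: 85.1
grip_force: 0.0
```

```bash
sed -i 's/n=2\*half\*s/n=int(2*half*s)/' h.py
python3 - <<'E'
from h import *
from rig import bot,cams
c=np.load("w2.npz")
for z,r in ((62,18),(62,24.5),(55,18)): print(z,r,[np.round(b,2) for b in ringfit(c["frame"],c["K"],c["T"],524.6,68.5,z,r,4)])
a=rect(c["frame"],c["K"],c["T"],524.6,68.5,62,25,8)
for r in (18,24.5): cv2.circle(a,(200,200),int(r*8),(0,0,255),1)
c,T,s=snap(bot,cams,"w3");K=c["K"]
for z,r in ((16,17),(6,17)): print(z,r,[np.round(b,2) for b in ringfit(c["frame"],K,T,422,283,z,r)])
b=ringfit(c["frame"],K,T,422,283,16,17)[0]
W=cloud(c,T);m=(np.hypot(W[...,0]-b[1],W[...,1]-b[2])<25);q=W[m&(W[...,2]>12)&(W[...,2]<20)];print(len(q),q.mean(0))
e=rect(c["frame"],K,T,b[1],b[2],16,25,8);cv2.circle(e,(200,200),17*8,(0,0,255),1)
cv2.imwrite("pics/r3.png",np.hstack([a,e]))
E
```

```text
62 18 [array([  0.55, 524.85,  68.5 ]), array([-5.000e-02,  5.286e+02,  6.450e+01])]
62 24.5 [array([1.3000e-01, 5.2335e+02, 6.6000e+01]), array([-3.700e-01,  5.251e+02,  6.875e+01])]
55 18 [array([  0.6, 524.6,  67. ]), array([-3.000e-02,  5.206e+02,  7.250e+01])]
t 4.0 pos [421.7 283.2 157.4] rot [ 1.7999e+02 -1.0000e-02  8.4670e+01] q [-33.  42.  -8. 105.  10.  34. -52.] F [ 0.9 -0.3 -0.5] w 85.1
16 17 [array([3.00e-02, 4.14e+02, 2.75e+02]), array([ -0.86, 420.75, 285.25])]
6 17 [array([-3.0000e-02,  4.2575e+02,  2.8475e+02]), array([ -0.81, 420.5 , 282.75])]
1570 [419.65885271 284.45878233  15.80203995]
```

View pics/r3.png

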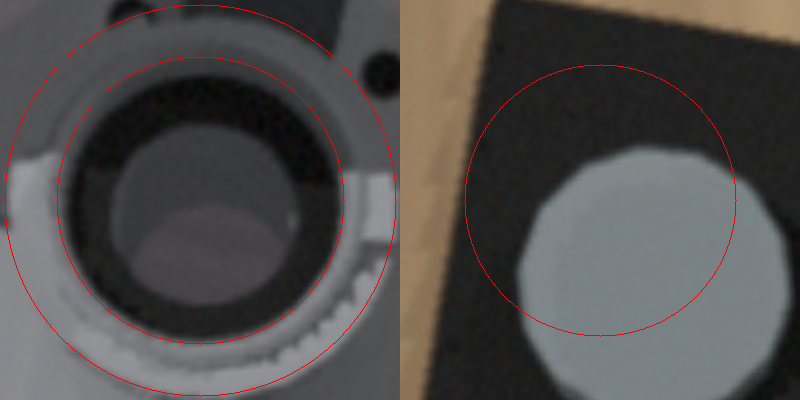

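Red is my fitted circle. On the left it sits right on the pocket mouth and the neck crest. On the right I drew the wrong-polarity fit; the disc is bright on black, so its centre is the strong fit at (420.75, 285.25), top at 15.8 mm as expected.

Call:
send_rows:
  series:
    - {"hand":4.4,"tx":0.2,"ty":-0.1,"tz":2,"ax":0,"ay":0,"az":0}
    - {"hand":4.4,"tx":0,"ty":0,"tz":2,"ax":0,"ay":0,"az":0}
    - {"hand":4.4,"tx":0,"ty":0,"tz":2,"ax":0,"ay":0,"az":0}
    - {"hand":4.4,"tx":0,"ty":0,"tz":2,"ax":0,"ay":0,"az":0}
    - {"hand":4.4,"tx":0,"ty":0,"tz":1.7,"ax":0,"ay":0,"az":0}
    - {"hand":4.4,"tx":0,"ty":0,"tz":0,"ax":0,"ay":0,"az":0}
    - {"hand":4.4,"tx":0,"ty":0,"tz":0,"ax":0,"ay":0,"az":0}
    - {"hand":4.4,"tx":0,"ty":0,"tz":0,"ax":0,"ay":0,"az":0}
    - {"hand":4.4,"tx":0,"ty":0,"tz":0,"ax":0,"ay":0,"az":0}
    - {"hand":4.4,"tx":0,"ty":0,"tz":0,"ax":0,"ay":0,"az":0}

```text
clock: 5.3
position: [420.7, 285.6, 60.5]
eef_rot: [180.0, -0.0, 84.7]
wrist_force: [0.3, -0.1, 0.4]
width: 43.7
grip_force: 0.0
```

```bash
cat >> h.py <<'E'
def tool_cloud(c):
    W=cloud(c,np.linalg.inv(np.array(c["T_tool_cam"])));return W
E
python3 - <<'E'
from h import *
from rig import bot,cams
c,T,s=snap(bot,cams,"w4");K=c["K"]
P=tool_cloud(c)
for sg in(-1,1):
    m=(abs(P[...,0])<15)&(P[...,1]*sg>12)&(P[...,1]*sg<45)&(P[...,2]>-30)&(P[...,2]<25)
    q=P[m];print(sg,len(q),np.percentile(q[:,2],[50,90,97,99,100]).round(1), q[q[:,2]>np.percentile(q[:,2],95)].mean(0).round(1),np.percentile(q[:,0],[2,98]).round(1),np.abs(q[:,1]).min().round(1))
b=ringfit(c["frame"],K,T,420.75,285.25,16,17,4);print(b[1],delta(s,(420.75,285.25,16)))
E
```

```text
t 5.3 pos [420.7 285.6  60.5] rot [ 1.7999e+02 -1.0000e-02  8.4700e+01] q [-35.  52.  -5. 108.  12.  20. -54.] F [ 0.3 -0.1  0.4] w 43.7
-1 3240 [-16.    0.3   4.9   7.3   9.6] [  2.9 -23.5   5.7] [-9.7 11.6] 22.3
1 3230 [-16.    0.4   4.9   7.5  10. ] [ 3.  22.4  5.7] [-9.9 11.6] 21.2
(np.float64(-0.902603254309567), np.float64(420.75), np.float64(285.25)) [-0.03  0.    4.45]
```

View pics/w4.png

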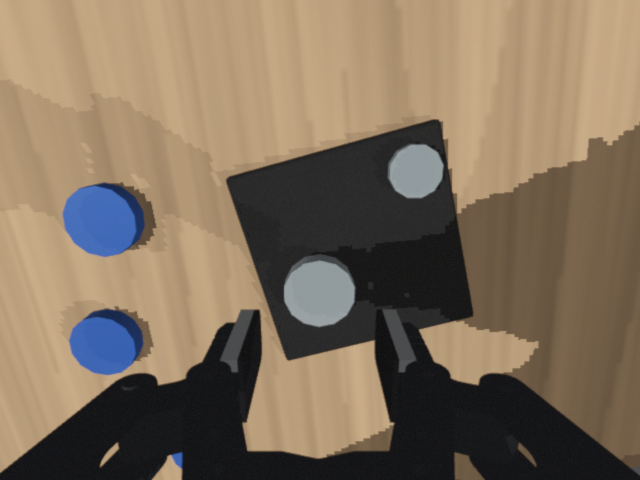

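The disc is at (319,290), midway between the fingertips (248 and 390); the tips stand about 8 mm ahead of the TCP. Now I descend and grip the top half of the disc.

Call:
send_rows:
  newtons: 30
  series:
    - {"hand":4.4,"tx":0,"ty":0,"tz":1.5,"ax":0,"ay":0,"az":0}
    - {"hand":4.4,"tx":0,"ty":0,"tz":1.5,"ax":0,"ay":0,"az":0}
    - {"hand":4.4,"tx":0,"ty":0,"tz":0.7,"ax":0,"ay":0,"az":0}
    - {"hand":4.4,"tx":0,"ty":0,"tz":0.3,"ax":0,"ay":0,"az":0}
    - {"hand":3.0,"tx":0,"ty":0,"tz":0,"ax":0,"ay":0,"az":0}
    - {"hand":3.0,"tx":0,"ty":0,"tz":0,"ax":0,"ay":0,"az":0}
    - {"hand":3.0,"tx":0,"ty":0,"tz":0,"ax":0,"ay":0,"az":0}
    - {"hand":3.0,"tx":0,"ty":0,"tz":0,"ax":0,"ay":0,"az":0}
    - {"hand":3.0,"tx":0,"ty":0,"tz":0,"ax":0,"ay":0,"az":0}
    - {"hand":3.0,"tx":0,"ty":0,"tz":0,"ax":0,"ay":0,"az":0}

```text
clock: 6.6
position: [420.7, 285.6, 20.4]
eef_rot: [-180.0, -0.0, 84.7]
wrist_force: [0.2, -0.5, -0.0]
width: 31.9
grip_force: 29.7
```

Call:
send_rows:
  series:
    - {"hand":3.0,"tx":0,"ty":0,"tz":-1,"ax":0,"ay":0,"az":0}
    - {"hand":3.0,"tx":0,"ty":0,"tz":-2,"ax":0,"ay":0,"az":0}
    - {"hand":3.0,"tx":0,"ty":0,"tz":-3,"ax":0,"ay":0,"az":0}
    - {"hand":3.0,"tx":0,"ty":0,"tz":-3,"ax":0,"ay":0,"az":0}
    - {"hand":3.0,"tx":0,"ty":0,"tz":-1,"ax":0,"ay":0,"az":0}
    - {"hand":3.0,"tx":0,"ty":0,"tz":0,"ax":0,"ay":0,"az":0}
    - {"hand":3.0,"tx":0,"ty":0,"tz":0,"ax":0,"ay":0,"az":0}
    - {"hand":3.0,"tx":0,"ty":0,"tz":0,"ax":0,"ay":0,"az":0}
    - {"hand":3.0,"tx":0,"ty":0,"tz":0,"ax":0,"ay":0,"az":0}
    - {"hand":3.0,"tx":0,"ty":0,"tz":0,"ax":0,"ay":0,"az":0}

```text
clock: 7.85
position: [420.6, 285.5, 120.1]
eef_rot: [-180.0, 0.0, 84.7]
wrist_force: [0.1, 0.1, -0.3]
width: 31.8
grip_force: 29.8
```

Run:
```python
from h import *
from rig import bot,cams
c,T,s=snap(bot,cams,"w5");K=c["K"]
P=tool_cloud(c)
m=(abs(P[...,1])<14)&(P[...,0]>-20)&(P[...,0]<25)&(P[...,2]>-5)&(P[...,2]<25);q=P[m]
print(len(q),np.percentile(q,[2,50,98],axis=0).round(1).tolist())
A=np.c_[q[:,:2],np.ones(len(q))];print(np.linalg.lstsq(A,q[:,2],rcond=None)[0])
im=c["frame"][240:480,160:480];cv2.imwrite("pics/w5c.png",cv2.resize(im,(800,600)))
```

```text
t 7.85 pos [420.6 285.5 120.1] rot [-1.7998e+02  1.0000e-02  8.4710e+01] q [-34.  46.  -7. 107.  11.  28. -53.] F [ 0.1  0.1 -0.3] w 31.8
5731 [[-14.8, -13.2, 3.3], [2.5, -0.4, 4.5], [16.3, 13.1, 12.3]]
[7.92453142e-02 2.39832933e-03 4.85639524e+00]
```

View pics/w5c.png

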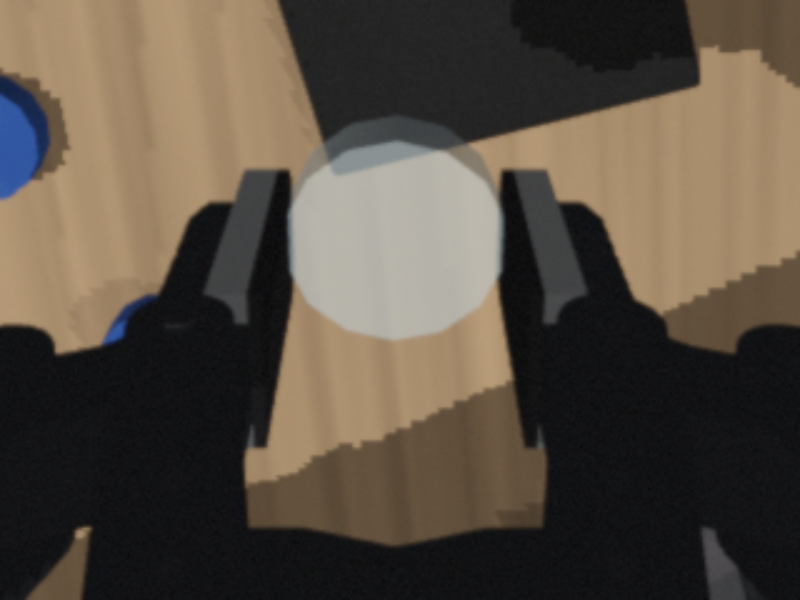

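The disc is held between both pads, at (400,235) in the crop, and looks level. Next I get its tilt and the offset to the port.

Run:
```python
from h import *
c=np.load("w5.npz");K=c["K"];T=c["T"];P=tool_cloud(c)
m=(np.hypot(P[...,1],P[...,0])<14)&(abs(P[...,2]-4.5)<2.5);q=P[m]
print(len(q),np.linalg.lstsq(np.c_[q[:,:2],np.ones(len(q))],q[:,2],rcond=None)[0].round(4),q[:,2].mean())
for z in(115.7,): print([np.round(b,2) for b in ringfit(c["frame"],K,T,420.6,285.5,z,17,3)])
s=dict(position=np.array([420.6,285.5,120.1]),eef_rot=[180,0,84.7])
g=np.array([420.7,285.25]);pp=np.array([525,68.6])
print(delta(s,(*(s["position"][:2]+pp-g),100)))
```

```text
3857 [-2.1000e-03  1.6000e-03  4.4414e+00] 4.440817806553793
[array([-3.0000e-02,  4.2360e+02,  2.8575e+02]), array([ -0.66, 420.1 , 285.25])]
[-20.61  12.39   2.01]
```

Call:
send_rows:
  series:
    - {"hand":3.0,"tx":-4.0,"ty":2.4,"tz":0,"ax":0,"ay":0,"az":0}
    - {"hand":3.0,"tx":-4.0,"ty":2.4,"tz":0,"ax":0,"ay":0,"az":0}
    - {"hand":3.0,"tx":-4.0,"ty":2.4,"tz":0,"ax":0,"ay":0,"az":0}
    - {"hand":3.0,"tx":-4.0,"ty":2.4,"tz":0,"ax":0,"ay":0,"az":0}
    - {"hand":3.0,"tx":-4.0,"ty":2.4,"tz":0,"ax":0,"ay":0,"az":0}
    - {"hand":3.0,"tx":-0.6,"ty":0.4,"tz":1,"ax":0,"ay":0,"az":0}
    - {"hand":3.0,"tx":0,"ty":0,"tz":1,"ax":0,"ay":0,"az":0}
    - {"hand":3.0,"tx":0,"ty":0,"tz":1,"ax":0,"ay":0,"az":0}
    - {"hand":3.0,"tx":0,"ty":0,"tz":0,"ax":0,"ay":0,"az":0}
    - {"hand":3.0,"tx":0,"ty":0,"tz":0,"ax":0,"ay":0,"az":0}

```text
clock: 9.15
position: [525.1, 69.6, 90.5]
eef_rot: [180.0, -0.0, 84.8]
wrist_force: [1.0, 1.1, 0.0]
width: 32.0
grip_force: 29.8
```

Run:
```python
from h import *
from rig import bot,cams
c,T,s=snap(bot,cams,"w6");K=c["K"]
print(delta(s,(525.1,68.8,72)))
zt=s["position"][2]-4.44
a=ringfit(c["frame"],K,T,525,68.5,zt,17,3);print(a)
im=c["frame"][160:460,120:520]
im=im.copy()
def circ(x,y,z,r,col):
    for t in np.linspace(0,6.28,120):
        u,v=proj(K,T,(x+r*np.cos(t),y+r*np.sin(t),z));cv2.circle(im,(int((u-120)*2)//2,int(v-160)),0,col,-1)
circ(525,68.6,62,18,(0,0,255));circ(525,68.6,62,24.5,(0,255,0));circ(*(s["position"][:2]+[-.1,-.2]),zt,17,(255,0,255))
cv2.imwrite("pics/w6c.png",cv2.resize(im,(800,600),interpolation=cv2.INTER_CUBIC))
```

```text
t 9.15 pos [525.1  69.6  90.5] rot [ 1.800e+02 -1.000e-02  8.476e+01] q [ -5.  50. -11. 103.  17.  28. -33.] F [1.  1.1 0. ] w 32.0
[-0.08  0.01  1.85]
((np.float64(-0.021982941328435777), np.float64(527.75), np.float64(71.5)), (np.float64(-0.7617823700141043), np.float64(524.5), np.float64(69.5)))
```

View pics/w6c.png

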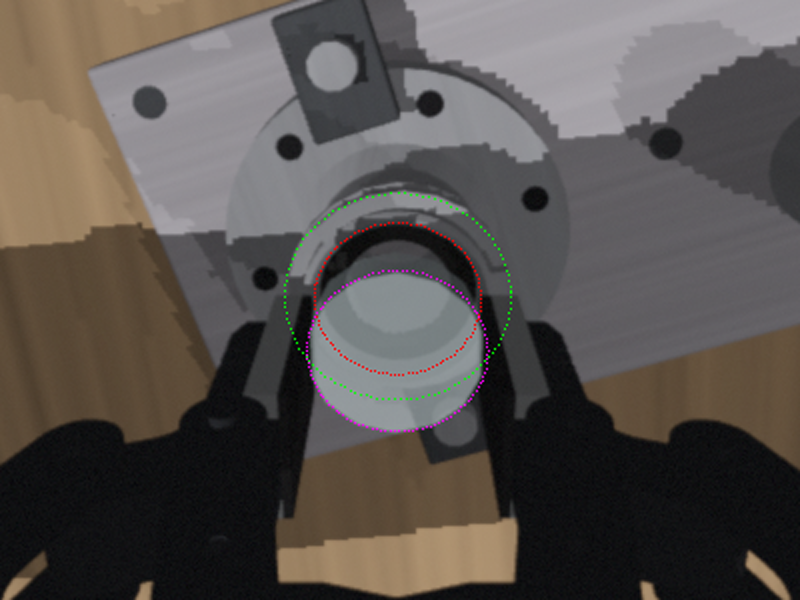

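The red circle matches the pocket mouth (400,298) and the pink one the held disc (398,350). The port estimate holds, so I shift about 0.8 mm and insert gently.

Call:
send_rows:
  series:
    - {"hand":3.0,"tx":-0.08,"ty":0.03,"tz":0.5,"ax":0,"ay":0,"az":0}
    - {"hand":3.0,"tx":0,"ty":0,"tz":0.4,"ax":0,"ay":0,"az":0}
    - {"hand":3.0,"tx":0,"ty":0,"tz":0.2,"ax":0,"ay":0,"az":0}
    - {"hand":3.0,"tx":0,"ty":0,"tz":0.1,"ax":0,"ay":0,"az":0}
    - {"hand":3.0,"tx":0,"ty":0,"tz":0.1,"ax":0,"ay":0,"az":0}
    - {"hand":3.0,"tx":0,"ty":0,"tz":0.1,"ax":0,"ay":0,"az":0}
    - {"hand":3.0,"tx":0,"ty":0,"tz":0.1,"ax":0,"ay":0,"az":0}
    - {"hand":3.0,"tx":0,"ty":0,"tz":0.1,"ax":0,"ay":0,"az":0}
    - {"hand":3.0,"tx":0,"ty":0,"tz":0,"ax":0,"ay":0,"az":0}
    - {"hand":3.0,"tx":0,"ty":0,"tz":0,"ax":0,"ay":0,"az":0}

```text
clock: 10.45
position: [525.4, 68.2, 74.3]
eef_rot: [180.0, -0.0, 84.7]
wrist_force: [0.0, 0.9, -0.1]
width: 32.0
grip_force: 29.8
```

Call:
send_rows:
  series:
    - {"hand":3.0,"tx":0,"ty":0,"tz":0.07,"ax":0,"ay":0,"az":0}
    - {"hand":3.0,"tx":0,"ty":0,"tz":0.06,"ax":0,"ay":0,"az":0}
    - {"hand":3.0,"tx":0,"ty":0,"tz":0.06,"ax":0,"ay":0,"az":0}
    - {"hand":3.0,"tx":0,"ty":0,"tz":0.06,"ax":0,"ay":0,"az":0}
    - {"hand":3.0,"tx":0,"ty":0,"tz":0,"ax":0,"ay":0,"az":0}
    - {"hand":3.0,"tx":0,"ty":0,"tz":0,"ax":0,"ay":0,"az":0}
    - {"hand":3.0,"tx":0,"ty":0,"tz":0,"ax":0,"ay":0,"az":0}
    - {"hand":3.0,"tx":0,"ty":0,"tz":0,"ax":0,"ay":0,"az":0}
    - {"hand":3.0,"tx":0,"ty":0,"tz":0,"ax":0,"ay":0,"az":0}
    - {"hand":3.0,"tx":0,"ty":0,"tz":0,"ax":0,"ay":0,"az":0}

```text
clock: 11.7
position: [525.4, 68.2, 72.2]
eef_rot: [180.0, -0.0, 84.7]
wrist_force: [-2.2, -0.6, 9.7]
width: 32.1
grip_force: 35.3
```

Call:
send_rows:
  series:
    - {"hand":3.6,"tx":0,"ty":0,"tz":0,"ax":0,"ay":0,"az":0}
    - {"hand":4.0,"tx":0,"ty":0,"tz":0,"ax":0,"ay":0,"az":0}
    - {"hand":4.4,"tx":0,"ty":0,"tz":0,"ax":0,"ay":0,"az":0}
    - {"hand":4.6,"tx":0,"ty":0,"tz":0,"ax":0,"ay":0,"az":0}
    - {"hand":4.6,"tx":0,"ty":0,"tz":-1,"ax":0,"ay":0,"az":0}
    - {"hand":4.6,"tx":0,"ty":0,"tz":-2,"ax":0,"ay":0,"az":0}
    - {"hand":4.6,"tx":0,"ty":0,"tz":-3,"ax":0,"ay":0,"az":0}
    - {"hand":8.5,"tx":0,"ty":0,"tz":-4,"ax":0,"ay":0,"az":0}
    - {"hand":8.5,"tx":0,"ty":0,"tz":-2,"ax":0,"ay":0,"az":0}
    - {"hand":8.5,"tx":0,"ty":0,"tz":0,"ax":0,"ay":0,"az":0}

```text
clock: 12.95
position: [525.8, 68.2, 193.5]
eef_rot: [179.9, -0.0, 84.7]
wrist_force: [0.2, -0.2, -0.6]
width: 85.2
grip_force: 0.0
```

Run:
```python
from h import *
from rig import bot,cams
c,T,s=snap(bot,cams,"w7");K=c["K"]
W=cloud(c,T);d=np.hypot(W[...,0]-525,W[...,1]-68.6)
q=W[(d<13)&(W[...,2]>50)&(W[...,2]<80)];print(len(q),q.mean(0).round(1),np.linalg.lstsq(np.c_[q[:,:2],np.ones(len(q))],q[:,2],rcond=None)[0].round(4))
for dr in(0,13,19,23): print(dr,np.nanmedian(W[(d>=dr)&(d<dr+4)][:,2]).round(2))
print([np.round(b,2) for b in ringfit(c["frame"],K,T,525,68.6,65,17,4)])
im=rect(c["frame"],K,T,525,68.6,62,30,10);cv2.imwrite("pics/w7c.png",im)
print(delta(s,(466.5,-309.5,150)))
```

```text
t 12.95 pos [525.8  68.2 193.5] rot [ 1.7985e+02 -4.0000e-02  8.4700e+01] q [ -3.  41. -15.  98.  14.  43. -30.] F [ 0.2 -0.2 -0.6] w 85.2
1144 [525.   68.7  64.8] [-4.00000e-04  1.30000e-03  6.49621e+01]
0 64.8
13 257.13
19 60.94
23 56.06
[array([2.300e-01, 5.245e+02, 7.085e+01]), array([ -0.71, 524.75,  68.35])]
[-38.16  -2.43   4.32]
```

View pics/w7c.png

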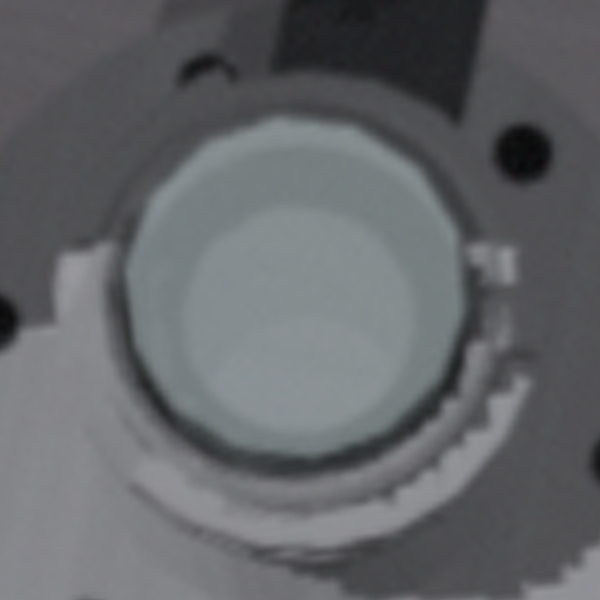

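The disc sits in the pocket, concentric (rectified view, centre near (297,287)), top at 64.8 mm and level: seated. Now the ring.

Call:
send_rows:
  series:
    - {"hand":8.5,"tx":-4.8,"ty":-0.3,"tz":0,"ax":0,"ay":0,"az":0}
    - {"hand":8.5,"tx":-4.8,"ty":-0.3,"tz":0,"ax":0,"ay":0,"az":0}
    - {"hand":8.5,"tx":-4.8,"ty":-0.3,"tz":0.5,"ax":0,"ay":0,"az":0}
    - {"hand":8.5,"tx":-4.8,"ty":-0.3,"tz":0.8,"ax":0,"ay":0,"az":0}
    - {"hand":8.5,"tx":-4.8,"ty":-0.3,"tz":0.8,"ax":0,"ay":0,"az":0}
    - {"hand":8.5,"tx":-4.8,"ty":-0.3,"tz":0.8,"ax":0,"ay":0,"az":0}
    - {"hand":8.5,"tx":-4.8,"ty":-0.3,"tz":0.8,"ax":0,"ay":0,"az":0}
    - {"hand":8.5,"tx":-4.6,"ty":-0.3,"tz":0.6,"ax":0,"ay":0,"az":0}
    - {"hand":8.5,"tx":0,"ty":0,"tz":0,"ax":0,"ay":0,"az":0}
    - {"hand":8.5,"tx":0,"ty":0,"tz":0,"ax":0,"ay":0,"az":0}

```text
clock: 14.25
position: [466.1, -309.3, 148.2]
eef_rot: [-180.0, -0.1, 84.7]
wrist_force: [-0.3, 0.9, -1.0]
width: 85.0
grip_force: 0.0
```

Run:
```python
from h import *
from rig import bot,cams
c,T,s=snap(bot,cams,"w8");K=c["K"]
W=cloud(c,T)
d=np.hypot(W[...,0]-466.5,W[...,1]+309.5);q=W[(d<45)&(W[...,2]>14)&(W[...,2]<24)];print(len(q),q.mean(0).round(1),q[:,:2].min(0).round(1),q[:,:2].max(0).round(1))
for r in(13,30,29):
    b=ringfit(c["frame"],K,T,466.5,-309.5,18,r,8); print(r,[np.round(x,2) for x in b])
m=(q[:,:2].min(0)+q[:,:2].max(0))/2
print(delta(s,(*m,18)))
im=rect(c["frame"],K,T,*m,18,37.5,8);
for r in(13,30):cv2.circle(im,(300,300),r*8,(0,0,255),1)
cv2.imwrite("pics/w8c.png",im)
```

```text
t 14.25 pos [ 466.1 -309.3  148.2] rot [-1.7995e+02 -7.0000e-02  8.4730e+01] q [ 40.  47. -19.  94.  20.  42.   6.] F [-0.3  0.9 -1. ] w 85.0
4951 [ 465.1 -307.    17.7] [ 435.  -338.2] [ 495.1 -278.3]
13 [array([   0.7 ,  465.25, -308.25]), array([-1.6000e-01,  4.7450e+02, -3.0225e+02])]
30 [array([ 1.5000e-01,  4.7100e+02, -3.0375e+02]), array([-2.800e-01,  4.655e+02, -3.080e+02])]
29 [array([ 1.600e-01,  4.655e+02, -3.045e+02]), array([-3.8000e-01,  4.6575e+02, -3.0750e+02])]
[ 0.07 -0.11 13.02]
```

View pics/w8c.png

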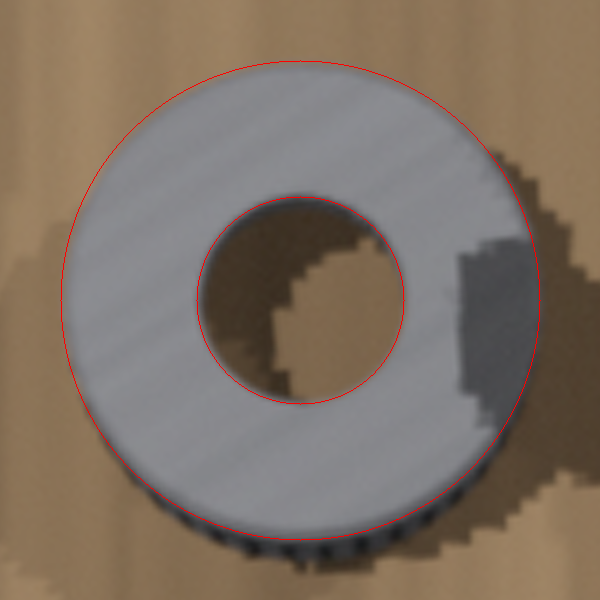

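The red circles (r 13 and 30) match the hole and the rim. Ring centre is (465.1,-308.3), top at 18 mm. I rotate 100° so that enough clockwise wrist travel is left, lowering as I go.

Call:
send_rows:
  newtons: 60
  series:
    - {"hand":8.5,"tx":0.1,"ty":-0.1,"tz":0.7,"ax":0,"ay":0,"az":-10}
    - {"hand":8.5,"tx":0,"ty":0,"tz":0.7,"ax":0,"ay":0,"az":-10}
    - {"hand":8.5,"tx":0,"ty":0,"tz":0.7,"ax":0,"ay":0,"az":-10}
    - {"hand":8.5,"tx":0,"ty":0,"tz":0.7,"ax":0,"ay":0,"az":-10}
    - {"hand":8.5,"tx":0,"ty":0,"tz":0.7,"ax":0,"ay":0,"az":-10}
    - {"hand":8.5,"tx":0,"ty":0,"tz":0.7,"ax":0,"ay":0,"az":-10}
    - {"hand":8.5,"tx":0,"ty":0,"tz":0.7,"ax":0,"ay":0,"az":-10}
    - {"hand":8.5,"tx":0,"ty":0,"tz":0.7,"ax":0,"ay":0,"az":-10}
    - {"hand":8.5,"tx":0,"ty":0,"tz":0.7,"ax":0,"ay":0,"az":-10}
    - {"hand":8.5,"tx":0,"ty":0,"tz":0.7,"ax":0,"ay":0,"az":-10}

```text
clock: 15.55
position: [465.8, -307.8, 78.7]
eef_rot: [180.0, 0.0, -174.9]
wrist_force: [-0.7, 0.5, -0.0]
width: 85.1
grip_force: 0.0
```

Run:
```python
from h import *
from rig import bot,cams
c,T,s=snap(bot,cams,"w9");K=c["K"]
print(ringfit(c["frame"],K,T,465.1,-308.25,18,13,4)[0],delta(s,(465.1,-308.25,18)))
P=tool_cloud(c)
for sg in(-1,1):
    m=(abs(P[...,0])<15)&(P[...,1]*sg>35)&(P[...,1]*sg<60)&(P[...,2]>-30)&(P[...,2]<25)
    q=P[m];print(sg,np.percentile(q[:,2],[50,97,99,100]).round(1))
```

```text
t 15.55 pos [ 465.8 -307.8   78.7] rot [ 1.7999e+02  1.0000e-02 -1.7486e+02] q [ 51.  58. -41.  97.  51.  46.  80.] F [-0.7  0.5 -0. ] w 85.1
(np.float64(0.4547517673810828), np.float64(465.1), np.float64(-308.75)) [ 0.07 -0.04  6.07]
-1 [-18.9  -4.   -2.6  -1.4]
1 [-19.   -4.2  -2.7  -0.9]
```

Call:
send_rows:
  newtons: 60
  series:
    - {"hand":8.5,"tx":0.1,"ty":0,"tz":2,"ax":0,"ay":0,"az":0}
    - {"hand":8.5,"tx":0,"ty":0,"tz":2,"ax":0,"ay":0,"az":0}
    - {"hand":8.5,"tx":0,"ty":0,"tz":2,"ax":0,"ay":0,"az":0}
    - {"hand":8.5,"tx":0,"ty":0,"tz":1,"ax":0,"ay":0,"az":0}
    - {"hand":7.0,"tx":0,"ty":0,"tz":0,"ax":0,"ay":0,"az":0}
    - {"hand":6.0,"tx":0,"ty":0,"tz":0,"ax":0,"ay":0,"az":0}
    - {"hand":5.0,"tx":0,"ty":0,"tz":0,"ax":0,"ay":0,"az":0}
    - {"hand":5.0,"tx":0,"ty":0,"tz":0,"ax":0,"ay":0,"az":0}
    - {"hand":5.0,"tx":0,"ty":0,"tz":0,"ax":0,"ay":0,"az":0}
    - {"hand":5.0,"tx":0,"ty":0,"tz":0,"ax":0,"ay":0,"az":0}

```text
clock: 16.85
position: [464.6, -309.0, 9.7]
eef_rot: [-180.0, 0.0, -175.3]
wrist_force: [-2.3, 1.4, 7.2]
width: 58.3
grip_force: 63.2
```

Call:
send_rows:
  series:
    - {"hand":5.0,"tx":0,"ty":0,"tz":-1,"ax":0,"ay":0,"az":0}
    - {"hand":5.0,"tx":0,"ty":0,"tz":-2,"ax":0,"ay":0,"az":0}
    - {"hand":5.0,"tx":0,"ty":0,"tz":-3,"ax":0,"ay":0,"az":0}
    - {"hand":5.0,"tx":0,"ty":0,"tz":-3,"ax":0,"ay":0,"az":0}
    - {"hand":5.0,"tx":0,"ty":0,"tz":-2,"ax":0,"ay":0,"az":0}
    - {"hand":5.0,"tx":0,"ty":0,"tz":-1,"ax":0,"ay":0,"az":0}
    - {"hand":5.0,"tx":0,"ty":0,"tz":0,"ax":0,"ay":0,"az":0}
    - {"hand":5.0,"tx":0,"ty":0,"tz":0,"ax":0,"ay":0,"az":0}
    - {"hand":5.0,"tx":0,"ty":0,"tz":0,"ax":0,"ay":0,"az":0}
    - {"hand":5.0,"tx":0,"ty":0,"tz":0,"ax":0,"ay":0,"az":0}

```text
clock: 18.1
position: [464.3, -308.9, 128.4]
eef_rot: [180.0, -0.0, -175.3]
wrist_force: [0.4, -0.8, -2.3]
width: 58.1
grip_force: 65.3
```

```bash
cat > held.py <<'E'
from h import *
from rig import bot,cams
import sys
c,T,s=snap(bot,cams,sys.argv[1]);K=c["K"]
P=tool_cloud(c);m=(np.hypot(P[...,1],P[...,0])<27)&(abs(P[...,1])<20)&(abs(P[...,2]+8)<6);q=P[m]
for i in range(3):
    f=np.linalg.lstsq(np.c_[q[:,:2],np.ones(len(q))],q[:,2],rcond=None)[0];r=q[:,2]-np.c_[q[:,:2],np.ones(len(q))]@f;q=q[abs(r)<1]
print("top plane tool",len(q),f.round(4))
zt=s["position"][2]-f[2]
b=ringfit(c["frame"],K,T,*s["position"][:2],zt,13,3)[0];print("ring",np.round(b,2),zt.round(1),"ring-TCP tool(cm)",delta(s,(b[1],b[2],zt)),"to port",delta(s,(525.3,68.4,70)))
E
python3 held.py w10
```

```text
t 18.1 pos [ 464.3 -308.9  128.4] rot [ 1.7997e+02 -2.0000e-02 -1.7529e+02] q [ 52.  54. -45.  95.  47.  51.  83.] F [ 0.4 -0.8 -2.3] w 58.1
top plane tool 9509 [-3.2000e-03 -3.0000e-04 -7.9236e+00]
ring [ 3.7000e-01  4.6502e+02 -3.0863e+02] 136.3 ring-TCP tool(cm) [-0.08  0.02 -0.79] to port [-9.18 37.1   5.86]
```

Call:
send_rows:
  series:
    - {"hand":5.0,"tx":-1.1,"ty":4.6,"tz":0,"ax":0,"ay":0,"az":0}
    - {"hand":5.0,"tx":-1.1,"ty":4.6,"tz":0,"ax":0,"ay":0,"az":0}
    - {"hand":5.0,"tx":-1.1,"ty":4.6,"tz":0,"ax":0,"ay":0,"az":0}
    - {"hand":5.0,"tx":-1.1,"ty":4.6,"tz":0,"ax":0,"ay":0,"az":0}
    - {"hand":5.0,"tx":-1.1,"ty":4.6,"tz":0,"ax":0,"ay":0,"az":0}
    - {"hand":5.0,"tx":-1.1,"ty":4.6,"tz":0,"ax":0,"ay":0,"az":0}
    - {"hand":5.0,"tx":-1.1,"ty":4.6,"tz":0,"ax":0,"ay":0,"az":0}
    - {"hand":5.0,"tx":-1.1,"ty":4.6,"tz":0,"ax":0,"ay":0,"az":0}
    - {"hand":5.0,"tx":-0.3,"ty":0.3,"tz":0,"ax":0,"ay":0,"az":0}
    - {"hand":5.0,"tx":0,"ty":0,"tz":0,"ax":0,"ay":0,"az":0}

```text
clock: 19.4
position: [524.6, 67.9, 128.6]
eef_rot: [-180.0, -0.0, -175.3]
wrist_force: [-0.8, -0.5, -1.1]
width: 58.0
grip_force: 65.3
```

```bash
python3 held.py w11; python3 -c "
from h import *
from rig import bot
print(delta(bot.observe(),(524.5,68.3,85)))"
```

```text
t 19.4 pos [524.6  67.9 128.6] rot [-1.7998e+02 -2.0000e-02 -1.7529e+02] q [ 10.  51. -40. 101.  45.  45.  41.] F [-0.8 -0.5 -1.1] w 58.0
top plane tool 9523 [-2.7000e-03  5.0000e-04 -7.9408e+00]
ring [  0.7  525.31  68.16] 136.6 ring-TCP tool(cm) [-0.08  0.02 -0.79] to port [-0.08  0.04  5.86]
[-0.01  0.1   4.37]
```

Call:
send_rows:
  series:
    - {"hand":5.0,"tx":0,"ty":0.04,"tz":2,"ax":0,"ay":0,"az":0}
    - {"hand":5.0,"tx":0,"ty":0,"tz":2,"ax":0,"ay":0,"az":0}
    - {"hand":5.0,"tx":0,"ty":0,"tz":1,"ax":0,"ay":0,"az":0}
    - {"hand":5.0,"tx":0,"ty":0,"tz":0.3,"ax":0,"ay":0,"az":0}
    - {"hand":5.0,"tx":0,"ty":0,"tz":0.1,"ax":0,"ay":0,"az":0}
    - {"hand":5.0,"tx":0,"ty":0,"tz":0.1,"ax":0,"ay":0,"az":0}
    - {"hand":5.0,"tx":0,"ty":0,"tz":0.1,"ax":0,"ay":0,"az":0}
    - {"hand":5.0,"tx":0,"ty":0,"tz":0.1,"ax":0,"ay":0,"az":0}
    - {"hand":5.0,"tx":0,"ty":0,"tz":0,"ax":0,"ay":0,"az":0}
    - {"hand":5.0,"tx":0,"ty":0,"tz":0,"ax":0,"ay":0,"az":0}

```text
clock: 20.7
position: [524.6, 68.6, 71.8]
eef_rot: [180.0, -0.0, -175.3]
wrist_force: [-0.5, 0.6, -1.5]
width: 58.4
grip_force: 65.3
```

Call:
send_rows:
  series:
    - {"hand":5.0,"tx":0,"ty":0,"tz":0.06,"ax":0,"ay":0,"az":0}
    - {"hand":5.0,"tx":0,"ty":0,"tz":0.06,"ax":0,"ay":0,"az":0}
    - {"hand":5.0,"tx":0,"ty":0,"tz":0.06,"ax":0,"ay":0,"az":0}
    - {"hand":5.0,"tx":0,"ty":0,"tz":0.06,"ax":0,"ay":0,"az":0}
    - {"hand":5.0,"tx":0,"ty":0,"tz":0,"ax":0,"ay":0,"az":0}
    - {"hand":5.0,"tx":0,"ty":0,"tz":0,"ax":0,"ay":0,"az":0}
    - {"hand":5.0,"tx":0,"ty":0,"tz":0,"ax":0,"ay":0,"az":0}
    - {"hand":5.0,"tx":0,"ty":0,"tz":0,"ax":0,"ay":0,"az":0}
    - {"hand":5.0,"tx":0,"ty":0,"tz":0,"ax":0,"ay":0,"az":0}
    - {"hand":5.0,"tx":0,"ty":0,"tz":0,"ax":0,"ay":0,"az":0}

```text
clock: 21.95
position: [524.6, 68.6, 69.5]
eef_rot: [180.0, 0.0, -175.3]
wrist_force: [-1.1, -1.2, 6.6]
width: 58.1
grip_force: 66.0
```

Call:
send_rows:
  newtons: 20
  series:
    - {"hand":6.4,"tx":0,"ty":0,"tz":0,"ax":0,"ay":0,"az":0}
    - {"hand":6.6,"tx":0,"ty":0,"tz":0,"ax":0,"ay":0,"az":0}
    - {"hand":6.6,"tx":0,"ty":0,"tz":0,"ax":0,"ay":0,"az":0}
    - {"hand":6.6,"tx":0,"ty":0,"tz":0,"ax":0,"ay":0,"az":0}
    - {"hand":6.6,"tx":0,"ty":0,"tz":0,"ax":0,"ay":0,"az":0}
    - {"hand":6.6,"tx":0,"ty":0,"tz":0,"ax":0,"ay":0,"az":0}
    - {"hand":6.6,"tx":0,"ty":0,"tz":0,"ax":0,"ay":0,"az":0}
    - {"hand":6.6,"tx":0,"ty":0,"tz":0,"ax":0,"ay":0,"az":0}
    - {"hand":6.6,"tx":0,"ty":0,"tz":0,"ax":0,"ay":0,"az":0}
    - {"hand":6.6,"tx":0,"ty":0,"tz":0,"ax":0,"ay":0,"az":0}

```text
clock: 23.2
position: [524.5, 68.7, 69.4]
eef_rot: [180.0, -0.0, -175.3]
wrist_force: [-0.0, 0.3, -0.9]
width: 66.2
grip_force: 0.0
```

```bash
python3 held.py w12
```

```text
t 23.2 pos [524.5  68.7  69.4] rot [ 179.99   -0.   -175.29] q [  7.  56. -35. 104.  51.  38.  36.] F [-0.   0.3 -0.9] w 66.2
top plane tool 9542 [ 1.0000e-03  2.2000e-03 -8.1679e+00]
ring [  0.59 525.3   68.93] 77.6 ring-TCP tool(cm) [-0.08  0.02 -0.82] to port [-0.07 -0.03 -0.06]
```

Call:
send_rows:
  newtons: 20
  series:
    - {"hand":5.0,"tx":-0.05,"ty":0,"tz":0,"ax":0,"ay":0,"az":0}
    - {"hand":5.0,"tx":0,"ty":0,"tz":0,"ax":0,"ay":0,"az":0}
    - {"hand":5.0,"tx":0,"ty":0,"tz":0,"ax":0,"ay":0,"az":0}
    - {"hand":5.0,"tx":0,"ty":0,"tz":0.03,"ax":0,"ay":0,"az":6}
    - {"hand":5.0,"tx":0,"ty":0,"tz":0.05,"ax":0,"ay":0,"az":10}
    - {"hand":5.0,"tx":0,"ty":0,"tz":0.05,"ax":0,"ay":0,"az":10}
    - {"hand":5.0,"tx":0,"ty":0,"tz":0.05,"ax":0,"ay":0,"az":10}
    - {"hand":5.0,"tx":0,"ty":0,"tz":0.05,"ax":0,"ay":0,"az":10}
    - {"hand":5.0,"tx":0,"ty":0,"tz":0.05,"ax":0,"ay":0,"az":10}
    - {"hand":5.0,"tx":0,"ty":0,"tz":0,"ax":0,"ay":0,"az":0}

```text
clock: 24.5
position: [525.3, 68.9, 66.9]
eef_rot: [180.0, 0.0, 128.8]
wrist_force: [0.0, 0.1, 5.4]
width: 59.5
grip_force: 21.5
```

```bash
python3 held.py w13;python3 -c "
from rig import bot
print(bot.observe()['moment'])"
```

```text
t 24.5 pos [525.3  68.9  66.9] rot [1.7997e+02 2.0000e-02 1.2877e+02] q [  0.  53. -21. 104.  36.  30.  -6.] F [0.  0.1 5.4] w 59.5
top plane tool 9478 [-3.0000e-04  2.5000e-03 -7.8531e+00]
ring [4.2000e-01 5.2551e+02 6.8200e+01] 74.7 ring-TCP tool(cm) [-0.07 -0.03 -0.79] to port [-0.05 -0.03 -0.31]
[ 0.09582874 -0.01813335 -0.10574319]
```

Call:
send_rows:
  newtons: 20
  series:
    - {"hand":5.0,"tx":0,"ty":0,"tz":0.05,"ax":0,"ay":0,"az":10}
    - {"hand":5.0,"tx":0,"ty":0,"tz":0.05,"ax":0,"ay":0,"az":10}
    - {"hand":5.0,"tx":0,"ty":0,"tz":0.05,"ax":0,"ay":0,"az":10}
    - {"hand":5.0,"tx":0,"ty":0,"tz":0.05,"ax":0,"ay":0,"az":10}
    - {"hand":5.0,"tx":0,"ty":0,"tz":0.05,"ax":0,"ay":0,"az":10}
    - {"hand":5.0,"tx":0,"ty":0,"tz":0.05,"ax":0,"ay":0,"az":10}
    - {"hand":5.0,"tx":0,"ty":0,"tz":0.05,"ax":0,"ay":0,"az":10}
    - {"hand":5.0,"tx":0,"ty":0,"tz":0,"ax":0,"ay":0,"az":0}
    - {"hand":5.0,"tx":0,"ty":0,"tz":0,"ax":0,"ay":0,"az":0}
    - {"hand":5.0,"tx":0,"ty":0,"tz":0,"ax":0,"ay":0,"az":0}

```text
clock: 25.8
position: [525.2, 68.7, 63.3]
eef_rot: [-180.0, -0.0, 59.0]
wrist_force: [0.7, -0.0, 8.8]
width: 59.4
grip_force: 21.7
```

```bash
python3 held.py w14;python3 -c "
from rig import bot
print(bot.observe()['moment'])"
```

```text
t 25.8 pos [525.2  68.7  63.3] rot [-1.7999e+02 -3.0000e-02  5.8970e+01] q [ -8.  53.  -5. 104.   9.  24. -51.] F [ 0.7 -0.   8.8] w 59.4
top plane tool 8617 [-6.9000e-03  2.5000e-03 -7.8637e+00]
ring [-3.0000e-02  5.2823e+02  6.6720e+01] 71.2 ring-TCP tool(cm) [-0.02  0.36 -0.79] to port [-0.02  0.02 -0.67]
[-0.02645668 -0.15646288 -0.13410571]
```

Call:
send_rows:
  newtons: 20
  series:
    - {"hand":5.0,"tx":0,"ty":0,"tz":0.02,"ax":0,"ay":0,"az":4}
    - {"hand":5.0,"tx":0,"ty":0,"tz":0.02,"ax":0,"ay":0,"az":4}
    - {"hand":5.0,"tx":0,"ty":0,"tz":0.02,"ax":0,"ay":0,"az":4}
    - {"hand":5.0,"tx":0,"ty":0,"tz":0.02,"ax":0,"ay":0,"az":4}
    - {"hand":5.0,"tx":0,"ty":0,"tz":0.02,"ax":0,"ay":0,"az":4}
    - {"hand":5.0,"tx":0,"ty":0,"tz":0,"ax":0,"ay":0,"az":0}
    - {"hand":5.0,"tx":0,"ty":0,"tz":0,"ax":0,"ay":0,"az":0}
    - {"hand":5.0,"tx":0,"ty":0,"tz":0,"ax":0,"ay":0,"az":0}
    - {"hand":5.0,"tx":0,"ty":0,"tz":0,"ax":0,"ay":0,"az":0}
    - {"hand":5.0,"tx":0,"ty":0,"tz":0,"ax":0,"ay":0,"az":0}

```text
clock: 27.1
position: [525.4, 68.9, 62.3]
eef_rot: [-180.0, -0.1, 39.0]
wrist_force: [0.6, 0.6, 7.0]
width: 59.1
grip_force: 21.6
```

```bash
python3 held.py w15;python3 -c "
from rig import bot
print(bot.observe()['moment'])"
```

```text
t 27.1 pos [525.4  68.9  62.3] rot [-1.7998e+02 -5.0000e-02  3.8980e+01] q [-11.  53.  -0. 104.   1.  23. -62.] F [0.6 0.6 7. ] w 59.1
top plane tool 4587 [-2.0200e-02 -5.0000e-04 -7.4195e+00]
ring [-4.0000e-02  5.2838e+02  7.1870e+01] 69.7 ring-TCP tool(cm) [ 0.42 -0.04 -0.74] to port [-0.04  0.03 -0.77]
[ 0.06753347 -0.44363653 -0.0283742 ]
```

Call:
send_rows:
  newtons: 20
  series:
    - {"hand":5.0,"tx":0,"ty":0,"tz":0.005,"ax":0,"ay":0,"az":1.2}
    - {"hand":5.0,"tx":0,"ty":0,"tz":0.005,"ax":0,"ay":0,"az":1.2}
    - {"hand":5.0,"tx":0,"ty":0,"tz":0.005,"ax":0,"ay":0,"az":1.2}
    - {"hand":5.0,"tx":0,"ty":0,"tz":0.005,"ax":0,"ay":0,"az":1.2}
    - {"hand":5.0,"tx":0,"ty":0,"tz":0.005,"ax":0,"ay":0,"az":1.2}
    - {"hand":5.0,"tx":0,"ty":0,"tz":0.005,"ax":0,"ay":0,"az":1.2}
    - {"hand":5.0,"tx":0,"ty":0,"tz":0.005,"ax":0,"ay":0,"az":1.2}
    - {"hand":5.0,"tx":0,"ty":0,"tz":0.005,"ax":0,"ay":0,"az":1.2}
    - {"hand":5.0,"tx":0,"ty":0,"tz":0.005,"ax":0,"ay":0,"az":1.2}
    - {"hand":5.0,"tx":0,"ty":0,"tz":0.005,"ax":0,"ay":0,"az":1.2}

```text
clock: 28.4
position: [525.5, 68.8, 61.8]
eef_rot: [-180.0, -0.1, 27.0]
wrist_force: [3.1, 0.2, 6.5]
width: 59.4
grip_force: 21.5
```

```bash
python3 held.py w16;python3 -c "
from rig import bot
print(bot.observe()['moment'])"
```

```text
t 28.4 pos [525.5  68.8  61.8] rot [-1.7998e+02 -6.0000e-02  2.6950e+01] q [-12.  53.   2. 104.  -5.  23. -70.] F [3.1 0.2 6.5] w 59.4
top plane tool 4369 [-1.7400e-02 -8.0000e-04 -7.3993e+00]
ring [-6.0000e-02  5.2851e+02  7.1840e+01] 69.2 ring-TCP tool(cm) [ 0.4  -0.13 -0.74] to port [-0.04  0.03 -0.82]
[-0.08611112 -0.5765074   0.05451842]
```

```bash
cat > top.py <<'E'
from h import *
import sys
for n in sys.argv[1:]:
    c=np.load(n+".npz");W=cloud(c,c["T"]);d=np.hypot(W[...,0]-525.2,W[...,1]-68.6)
    q=W[(d>15)&(d<26)&(W[...,2]>66)&(W[...,2]<80)];g=W[(d<10)&(W[...,2]>60)]
    for i in range(3):
        A=np.c_[q[:,:2]-[525.2,68.6],np.ones(len(q))];f=np.linalg.lstsq(A,q[:,2],rcond=None)[0];q=q[abs(q[:,2]-A@f)<1.2]
    print(n,len(q),f.round(4),"glass",np.median(g[:,2]).round(2),len(g))
E
python3 top.py w12 w13 w14 w15 w16; python3 -c "
from rig import bot
print(bot.observe()['moment'])"
```

```text
w12 10011 [ 2.80000e-03 -2.50000e-03  7.76236e+01] glass 64.82 1586
w13 10009 [-6.00000e-04 -2.40000e-03  7.47536e+01] glass 64.83 1797
w14 10032 [-1.80000e-03  4.00000e-03  7.13133e+01] glass 64.88 2091
w15 9989 [8.00000e-04 5.20000e-03 7.03468e+01] glass 64.91 2151
w16 10044 [4.00000e-04 4.00000e-03 6.98255e+01] glass 64.87 2177
[-0.08611112 -0.5765074   0.05451842]
```

Call:
send_rows:
  newtons: 20
  series:
    - {"hand":5.0,"tx":0,"ty":0,"tz":0.005,"ax":0,"ay":0,"az":1}
    - {"hand":5.0,"tx":0,"ty":0,"tz":0.005,"ax":0,"ay":0,"az":1}
    - {"hand":5.0,"tx":0,"ty":0,"tz":0.005,"ax":0,"ay":0,"az":1}
    - {"hand":5.0,"tx":0,"ty":0,"tz":0.005,"ax":0,"ay":0,"az":1}
    - {"hand":5.0,"tx":0,"ty":0,"tz":0.005,"ax":0,"ay":0,"az":1}
    - {"hand":5.0,"tx":0,"ty":0,"tz":0.005,"ax":0,"ay":0,"az":1}
    - {"hand":5.0,"tx":0,"ty":0,"tz":0.005,"ax":0,"ay":0,"az":1}
    - {"hand":5.0,"tx":0,"ty":0,"tz":0.005,"ax":0,"ay":0,"az":1}
    - {"hand":5.0,"tx":0,"ty":0,"tz":0,"ax":0,"ay":0,"az":0}
    - {"hand":5.0,"tx":0,"ty":0,"tz":0,"ax":0,"ay":0,"az":0}

```text
clock: 29.7
position: [525.6, 68.8, 61.6]
eef_rot: [-180.0, -0.1, 19.0]
wrist_force: [1.8, 0.0, 11.1]
width: 59.3
grip_force: 21.9
```

```bash
python3 held.py w17 >/dev/null; python3 top.py w17; python3 -c "
from rig import bot
print(bot.observe()['moment'])"
```

```text
w17 10025 [-4.00000e-04  2.10000e-03  6.96802e+01] glass 64.75 2199
[-0.1519212  -0.44663199  0.09114221]
```

Call:
send_rows:
  newtons: 20
  series:
    - {"hand":5.0,"tx":0,"ty":0,"tz":0,"ax":0,"ay":0,"az":1.5}
    - {"hand":5.0,"tx":0,"ty":0,"tz":0,"ax":0,"ay":0,"az":1.5}
    - {"hand":5.0,"tx":0,"ty":0,"tz":0,"ax":0,"ay":0,"az":1.5}
    - {"hand":5.0,"tx":0,"ty":0,"tz":0,"ax":0,"ay":0,"az":1.5}
    - {"hand":5.0,"tx":0,"ty":0,"tz":0,"ax":0,"ay":0,"az":1.5}
    - {"hand":5.0,"tx":0,"ty":0,"tz":0,"ax":0,"ay":0,"az":1.5}
    - {"hand":5.0,"tx":0,"ty":0,"tz":0,"ax":0,"ay":0,"az":1.5}
    - {"hand":5.0,"tx":0,"ty":0,"tz":0,"ax":0,"ay":0,"az":1.5}
    - {"hand":5.0,"tx":0,"ty":0,"tz":0,"ax":0,"ay":0,"az":1.5}
    - {"hand":5.0,"tx":0,"ty":0,"tz":0,"ax":0,"ay":0,"az":1.5}

```text
clock: 31.0
position: [525.7, 68.6, 61.6]
eef_rot: [-180.0, -0.1, 3.9]
wrist_force: [2.5, -0.8, 10.1]
width: 59.4
grip_force: 21.8
```

```bash
python3 held.py w18 |head -1; python3 top.py w18; python3 -c "
from rig import bot
print(bot.observe()['moment'])"
```

```text
t 31.0 pos [525.7  68.6  61.6] rot [-1.7997e+02 -7.0000e-02  3.9300e+00] q [-15.  53.   7. 104. -15.  23. -83.] F [ 2.5 -0.8 10.1] w 59.4
w18 10035 [1.0000e-03 3.6000e-03 6.9653e+01] glass 64.72 2166
[-0.38396156 -0.65112734  0.0938978 ]
```

The ring slipped in the light grip: 15° of turn gave no descent. A 10 N vertical load is using up the grip's friction. I regrip to relieve it, at slightly more force.

Call:
send_rows:
  newtons: 25
  series:
    - {"hand":6.4,"tx":0,"ty":0,"tz":0,"ax":0,"ay":0,"az":0}
    - {"hand":6.4,"tx":0,"ty":0,"tz":0,"ax":0,"ay":0,"az":0}
    - {"hand":6.4,"tx":0,"ty":0,"tz":0,"ax":0,"ay":0,"az":0}
    - {"hand":5.0,"tx":0,"ty":0,"tz":0,"ax":0,"ay":0,"az":0}
    - {"hand":5.0,"tx":0,"ty":0,"tz":0,"ax":0,"ay":0,"az":0}
    - {"hand":5.0,"tx":0,"ty":0,"tz":-0.02,"ax":0,"ay":0,"az":0}
    - {"hand":5.0,"tx":0,"ty":0,"tz":0,"ax":0,"ay":0,"az":1.5}
    - {"hand":5.0,"tx":0,"ty":0,"tz":0,"ax":0,"ay":0,"az":1.5}
    - {"hand":5.0,"tx":0,"ty":0,"tz":0,"ax":0,"ay":0,"az":1.5}
    - {"hand":5.0,"tx":0,"ty":0,"tz":0,"ax":0,"ay":0,"az":1.5}

```text
clock: 32.3
position: [525.1, 68.7, 61.3]
eef_rot: [-180.0, -0.0, -2.4]
wrist_force: [1.8, -1.6, -3.4]
width: 59.4
grip_force: 27.7
```

```bash
python3 held.py w19 |head -1; python3 top.py w19; python3 -c "
from rig import bot
print(bot.observe()['moment'])"
```

```text
t 32.3 pos [525.1  68.7  61.3] rot [-1.80e+02 -1.00e-02 -2.38e+00] q [-15.  53.   8. 104. -17.  23. -87.] F [ 1.8 -1.6 -3.4] w 59.4
w19 10129 [1.10000e-03 4.10000e-03 6.96352e+01] glass 64.74 2390
[-0.54080916 -0.43019721  0.34721323]
```

Call:
send_rows:
  newtons: 25
  series:
    - {"hand":5.0,"tx":0,"ty":0,"tz":0,"ax":0,"ay":0,"az":1}
    - {"hand":5.0,"tx":0,"ty":0,"tz":0,"ax":0,"ay":0,"az":1}
    - {"hand":5.0,"tx":0,"ty":0,"tz":0,"ax":0,"ay":0,"az":1}
    - {"hand":5.0,"tx":0,"ty":0,"tz":0,"ax":0,"ay":0,"az":1}
    - {"hand":5.0,"tx":0,"ty":0,"tz":0,"ax":0,"ay":0,"az":1}
    - {"hand":5.0,"tx":0,"ty":0,"tz":0,"ax":0,"ay":0,"az":1}
    - {"hand":5.0,"tx":0,"ty":0,"tz":0,"ax":0,"ay":0,"az":1}
    - {"hand":5.0,"tx":0,"ty":0,"tz":0,"ax":0,"ay":0,"az":1}
    - {"hand":5.0,"tx":0,"ty":0,"tz":0,"ax":0,"ay":0,"az":1}
    - {"hand":5.0,"tx":0,"ty":0,"tz":0,"ax":0,"ay":0,"az":1}

```text
clock: 33.6
position: [525.2, 68.7, 61.2]
eef_rot: [-180.0, -0.0, -12.3]
wrist_force: [5.7, -2.3, -14.4]
width: 59.1
grip_force: 29.9
```

```bash
python3 held.py w20 |head -1; python3 top.py w20; python3 -c "
from rig import bot
print(bot.observe()['moment'])"
```

```text
t 33.6 pos [525.2  68.7  61.2] rot [-1.800e+02 -2.000e-02 -1.233e+01] q [-16.  54.  11. 104. -21.  24. -93.] F [  5.7  -2.3 -14.4] w 59.1
w20 10105 [1.30000e-03 4.30000e-03 6.94097e+01] glass 64.53 2340
[-0.49218191 -1.24198601  0.53563758]
```

Call:
send_rows:
  newtons: 25
  series:
    - {"hand":5.0,"tx":0,"ty":0,"tz":0.02,"ax":0,"ay":0,"az":1}
    - {"hand":5.0,"tx":0,"ty":0,"tz":0.02,"ax":0,"ay":0,"az":1}
    - {"hand":5.0,"tx":0,"ty":0,"tz":0,"ax":0,"ay":0,"az":1}
    - {"hand":5.0,"tx":0,"ty":0,"tz":0,"ax":0,"ay":0,"az":0}
    - {"hand":5.0,"tx":0,"ty":0,"tz":0,"ax":0,"ay":0,"az":0}
    - {"hand":6.4,"tx":0,"ty":0,"tz":0,"ax":0,"ay":0,"az":0}
    - {"hand":7.0,"tx":0,"ty":0,"tz":0,"ax":0,"ay":0,"az":0}
    - {"hand":7.0,"tx":0,"ty":0,"tz":0,"ax":0,"ay":0,"az":0}
    - {"hand":7.0,"tx":0,"ty":0,"tz":0,"ax":0,"ay":0,"az":0}
    - {"hand":7.0,"tx":0,"ty":0,"tz":0,"ax":0,"ay":0,"az":0}

```text
clock: 34.9
position: [525.0, 68.7, 61.0]
eef_rot: [-180.0, 0.0, -15.3]
wrist_force: [-0.7, -0.8, 0.1]
width: 70.1
grip_force: 0.0
```

```bash
python3 held.py w21 |head -1; python3 top.py w21; python3 -c "
from rig import bot
print(bot.observe()['moment'])"
```

```text
t 34.9 pos [525.   68.7  61. ] rot [-1.7999e+02  1.0000e-02 -1.5290e+01] q [-17.  54.  11. 104. -23.  24. -95.] F [-0.7 -0.8  0.1] w 70.1
w21 10102 [6.00000e-04 2.60000e-03 6.92365e+01] glass 64.42 2445
[-0.01778008  0.06126984  0.00845917]
```

Call:
send_rows:
  series:
    - {"hand":8.0,"tx":0,"ty":0,"tz":-0.5,"ax":0,"ay":0,"az":0}
    - {"hand":8.5,"tx":0,"ty":0,"tz":-1,"ax":0,"ay":0,"az":0}
    - {"hand":8.5,"tx":0,"ty":0,"tz":-2,"ax":0,"ay":0,"az":0}
    - {"hand":8.5,"tx":0,"ty":0,"tz":-3,"ax":0,"ay":0,"az":0}
    - {"hand":8.5,"tx":0,"ty":0,"tz":-3,"ax":0,"ay":0,"az":0}
    - {"hand":8.5,"tx":0,"ty":0,"tz":-3,"ax":0,"ay":0,"az":0}
    - {"hand":8.5,"tx":0,"ty":0,"tz":0,"ax":0,"ay":0,"az":0}
    - {"hand":8.5,"tx":0,"ty":0,"tz":0,"ax":0,"ay":0,"az":0}
    - {"hand":8.5,"tx":0,"ty":0,"tz":0,"ax":0,"ay":0,"az":0}
    - {"hand":8.5,"tx":0,"ty":0,"tz":0,"ax":0,"ay":0,"az":0}

```text
clock: 36.2
position: [524.9, 68.6, 185.6]
eef_rot: [180.0, 0.0, -15.3]
wrist_force: [-1.3, -0.1, -0.3]
width: 85.2
grip_force: 0.0
```

```bash
python3 held.py w22 |head -1; python3 top.py w22; python3 -c "
from h import *
c=np.load('w22.npz');print(ringfit(c['frame'],c['K'],c['T'],525,68.6,69.3,13,4)[0])"
```

```text
t 36.2 pos [524.9  68.6 185.6] rot [ 1.7998e+02  4.0000e-02 -1.5300e+01] q [-20.  42.  18.  99. -18.  41. -98.] F [-1.3 -0.1 -0.3] w 85.2
w22 3110 [0.00000e+00 2.80000e-03 6.92186e+01] glass 64.7 1041
(np.float64(-0.05619931381614393), np.float64(521.0), np.float64(71.1))
```

```bash
python3 -c "
from rig import ticket
print(ticket.finish_job())"
```

```text
the job is handed in; nothing more can be done
None
```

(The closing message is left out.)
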